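Weigh a part-used solder reel on the spring balance

ROBOT

A 6-joint arm with a two-finger parallel gripper is mounted at the origin on a cart in front of the work surface, level with it; the furniture and walls round the work are solid. World frame = base frame: x ahead of the robot, y to its left, z up, the work surface at z = 0. Lengths are in m, angles in rad, forces in N, time in s.
With the tool pointing down it reaches from about 0.425 to 0.95 m from the base axis. Payload 3.5 kg.
Tool frame: the origin (TCP) lies midway between the tips of the shut fingers; the grasp point (between the pads) lies 19 mm behind it; z points along the fingers, y is the line along which they close (so a half turn about z gives the same grasp; the last joint's range is limited). The gripper opens to 85 mm and grips with 20 to 120 N. Pads are 22 mm wide; open, the fingers measure 114 mm over their backs; the gripper's body (76 mm by 85 mm) begins 54 mm behind the grasp point. The pads swing forward as they close: fully open they stand 13 mm farther back than shut.
Start: joints at [1.007, 0.286, 1.577, -0, 1.279, -0.15], TCP at [0.271, 0.618, 0.231] pointing down, gripper open.
Joint ranges: [-2.77, 2.77], [-0.9, 2.22], [0.21, 2.48], [-1.53, 4.67], [0.24, 2.81], [-2.84, 2.84]. Speed limits (rad/s): [2.79, 2.79, 3.14, 3.14, 3.14, 3.14].

INTERFACE

Orientations are given as a 3x3 rotation matrix whose columns are the frame's x, y, z axes.
In Python, from rig import * gives the robot as it stands.
- The arm moves only by the shell command python3 -m crank 'ROWS'. ROWS is JSON, one flat list of numbers, 5 for each row, row after row: the opening, from 0 (shut) to 1 (fully open), then the shift along the world's x, y, z in m, then the turn about the world's z in degrees. A call has 1 to 8 rows; each row is the pose to reach, as a shift and turn from the pose commanded when the call began; what a row does not reach only later rows make up. A row lasts 1/12 s, in which the tool goes at most 41.7 mm and 7.16 degrees, less where a joint would pass 70% of its speed; a pose out of reach is approached as far as the arm can. A call with a gripper value outside its range is refused whole. The fingers move at their own pace and stop on an object; the grip force is fixed at half the most. Time passes only in rows, so rows that repeat a pose let the fingers close. It gives the time, the measured TCP pose, the force, the opening and the grip force at its end, in the units of the state.
- get_state(): the state, without advancing time (a new reading comes with each control period).
- get_image(name): name is "side" or "top" or "wrist"; returns a dict with "color" (480x640x3 uint8, red, green, blue), "intrinsics" (3x3 intrinsics, pixels), "rvec" (rotation vector, rad) and "tvec" (3), from world to camera coordinates, as OpenCV has them. Camera axes: x right, y down, z forward; pixel columns grow to the right and rows downward; lengths in m; the calibration is good to about 2 mm. A picture is of the moment at which its call begins. There is no depth.
- close_job(): hands the job in; it is judged then, once.
The state is a dict: "clock": time; "joint_positions": joint angles; "qvel": joint speeds; "tau": joint torques, N m; "position": TCP position; "orientation": TCP orientation; "ft_force": force on the tool from outside, world axes, zero at the start; "wrist_torque": the same for the moment, N m; "grip_width": opening from 0.0 (shut) to 1.0 (fully open); "finger_force": force on a finger pad.
Only numpy, scipy, OpenCV 4.12 (cv2) and the standard library are available. Lean on these libraries where they do the work, as an engineer would, in place of code of your own. Each camera call takes 0.05 s, during which the arm holds its last target. There are 200 camera calls.

TASK

Weigh the blue eight-sided solder reel: lift it out of the orange cradle by its two ends, set it down on a flat side on the open desk and let go, then take it again across its sides so that its bore is open, and hang it by the bore on the balance's sprung hook, gently, letting go only once the hook has sunk and carries it so that nothing drops or bounces. When the hook has stopped moving, press the green key on the balance fully down once and let it come up again, leaving the reel hanging at rest and the other things on the desk where they are.

Things in the scene. Friction and masses are not known exactly. Their poses are not given: they have to be found in the camera images.
- reel_center (a point): Centre of the loose reel: two blue octagonal end flanges, 60 mm across flats (65 over corners), 8 mm thick, grey solder wound between them (about 53 mm across); 64 mm long overall; weighs 0.3 to 0.65 kg. It lies on a flat: x runs level along the bore (64 mm), y level across the flats, z up; the centre is 30 mm above what it lies on.
- reel: The same reel; origin on its lowest flat, under the centre. The open octagonal bore, 34 mm across flats, runs right through along x; flats of flanges and bore are parallel. The upright flat sides at y = +-30 mm reach 12 mm above and below the centre, above that the next flats slope in.
- cradle: Orange trough fixed to the desk, origin on the desk under its centre, open at both ends (along x), where the reel's ends stand 2 mm proud of it. Floor 12 mm thick, 60 mm long; side walls at y = 34 to 42 mm, 58 mm high, hide the reel's sides; feet to y = +-53 mm. The reel lies in it, bore along x, centre 42 mm up. Open desk lies between cradle and balance, from x = 0.43 m.
- scale: Spring balance fixed to the desk: grey base 16 mm thick, white column 40 x 56 mm, 204 mm tall. Origin on the desk under the base. x points level from the hook's free tip towards the column, y to the left seen along x, z up. Column front at x = 60 mm, y = 0; base covers x -55..105, y -45..45 mm, and x -10..70, y 5..155 mm round the key.
- hook_seat (a point): Middle of the top face of the hook's bar, where the bore shall rest; axes as the balance's. Flat steel bar 10 mm wide, 8 thick, level along x from the column (44 mm away, +x) to the tip (52 mm away, -x), where a lip 8 mm long rises 10 mm. 172 mm over the desk unloaded; moves with the hook. The reel is threaded on over the lip in +x; hanging, its centre is 17 mm below this point.
- hook_tip (a point): The hook's free end, at the height of the bar's top face (52 mm before hook_seat).
- hook (a joint): How far the hook has sunk (m), 0 unloaded, at most 0.05. Spring 175 N/m, preloaded so that the hook starts to sink at about 0.3 N; lightly damped. The reel's weight sinks it 16 to 34 mm, depending on the solder left.
- hold_top (a point): Centre of the top of the round green key (30 mm across) on the base's side arm, to the left of the column; pressed straight down.
- hold (a joint): Travel of the key (m): 0 up, 0.006 fully down, which takes about 5 N; it springs back.
- multimeter: Bystander: hand multimeter lying on its back, 138 x 68 x 41 mm; origin under its centre.
- mug: Bystander: white mug, 92 mm across, 95 mm high; origin under its centre.
- crimp_sleeves_tub: Bystander: round tub with blue lid, 60 mm across, 37 mm high; origin under its centre.
- solder_spool: Bystander: small spool with black round flanges, 58 mm across, 36 mm high; not the one to weigh. Origin under its centre.

How it is judged:
By the outcome, as a careful person would: the job done as asked, in the order asked, and still so for the second after the job is handed in, with the robot touching nothing.
It also fails if it takes over 72 s, if anything falls off the work surface, if the arm or the gripper's body presses on something with over 40 N, if the wrist force passes 120 N, or if a joint passes its speed limit or range.

## Working session

There is one attempt and no reset: what is moved stays moved. The work goes in short steps, Python scripts to look and compute and a shell command to move; the robot and the scene stay as the last step left them, time stands still between calls to the robot, and variables do not carry over. Pictures are saved under pics/ and viewed, at most 15 in all, crops included, and the job is handed in when it is done.

```bash
mkdir -p pics; ls; cat > h.py <<'E'
from rig import *
import numpy as np, cv2
def snap(n,f=None):
    d=get_image(n); c=cv2.cvtColor(np.asarray(d["color"]),cv2.COLOR_RGB2BGR)
    if f: cv2.imwrite("pics/"+f,c)
    np.savez("last_%s.npz"%n,**{k:np.asarray(v) for k,v in d.items()})
    return d
def cam(d):
    K=np.asarray(d["intrinsics"],float);R=cv2.Rodrigues(np.asarray(d["rvec"],float))[0];t=np.asarray(d["tvec"],float).ravel()
    return K,R,t
def plane(d,uv,z):
    K,R,t=cam(d);o=-R.T@t;r=R.T@np.linalg.inv(K)@np.array([uv[0],uv[1],1.])
    return o+r*(z-o[2])/r[2]
def proj(d,p):
    K,R,t=cam(d);q=K@(R@np.asarray(p,float)+t);return q[:2]/q[2]
def load(n): return dict(np.load("last_%s.npz"%n))
E
python3 - <<'E'
from h import *
import cv2
for n in("top","side"):
    d=snap(n,n+"0.png");K,R,t=cam(d);print(n,K[0,0],-R.T@t,R[2])
s=get_state();print(s["position"],s["orientation"],s["grip_width"])
E
```

```text
pics
top 551.7599443264608 [ 0.43712614 -0.29962864  1.32983363] [ 0.12225266  0.00846375 -0.99246292]
side 586.0060505548315 [ 0.63621392 -1.48631231  0.72561498] [-0.02175421  0.89514573 -0.44524249]
[0.27107747 0.61754526 0.23008026] [[-9.15572971e-01  4.02150218e-01 -1.15654442e-03]
 [ 4.02151732e-01  9.15571320e-01 -1.77270840e-03]
 [ 3.46003829e-04 -2.08815024e-03 -9.99997760e-01]] 1.0029278031740216
```

View pics/top0.png

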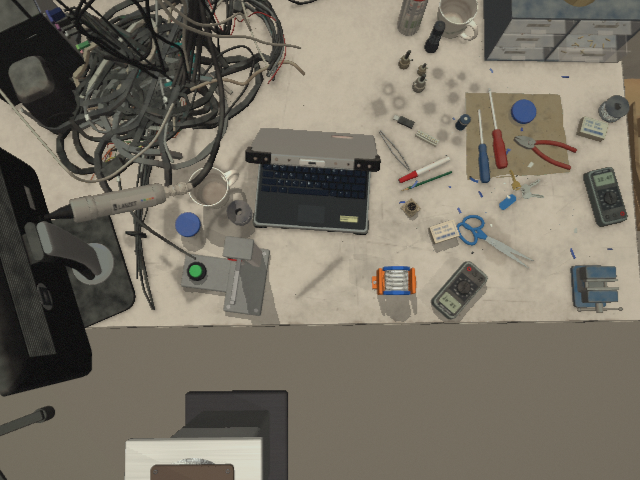

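View pics/side0.png

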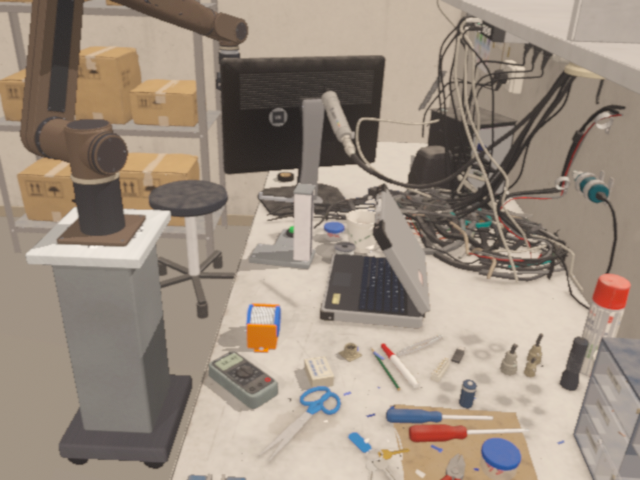

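The top view shows the reel in its cradle at about (397,281), bore up/down in the image (world x). The balance is at about (238,270), with the green key at (197,271). In the side view the reel is at (263,325) and the column at (304,230). Next I'll enlarge the balance in both views.

```bash
python3 - <<'E'
from h import *
a=cv2.imread("pics/top0.png");b=cv2.imread("pics/side0.png")
A=cv2.resize(a[225:325,165:285],None,fx=3.3,fy=3.3,interpolation=2)
A2=cv2.resize(a[250:330,360:490],None,fx=3.0,fy=3.0,interpolation=2)
B=cv2.resize(b[170:270,235:355],None,fx=3.3,fy=3.3,interpolation=2)
B2=cv2.resize(b[290:410,200:320],None,fx=2,fy=2,interpolation=2)
C=np.zeros((600,800,3),np.uint8)
C[:330,:396]=A;C[:330,400:796]=B;C[340:580,:390]=A2;C[340:580,400:640]=B2
cv2.imwrite("pics/zoom0.png",C)
d=load("top")
hsv=cv2.cvtColor(a,cv2.COLOR_BGR2HSV)
def m(lo,hi,r):
    M=cv2.inRange(hsv,lo,hi);Q=np.zeros_like(M);Q[r[1]:r[3],r[0]:r[2]]=M[r[1]:r[3],r[0]:r[2]];return Q
def show(n,M,z):
    p=cv2.findNonZero(M);x,y,w,h=cv2.boundingRect(p);c=p.reshape(-1,2).mean(0);r=cv2.minAreaRect(p)
    print(n,len(p),(x,y,w,h),c,r,plane(d,c,z))
show("orange",m((5,150,120),(18,255,255),(360,250,430,310)),.058)
show("blue",m((100,120,80),(125,255,255),(370,250,425,310)),.07)
show("green",m((60,150,80),(90,255,255),(180,255,215,290)),.035)
s=load("side");hs=cv2.cvtColor(b,cv2.COLOR_BGR2HSV)
p=cv2.findNonZero(cv2.inRange(hs[220:240,270:310],(60,150,60),(90,255,255)));print("g side",len(p),p.reshape(-1,2).mean(0)+[270,220])
E
```

```text
orange 280 (372, 268, 44, 27) [390.25714286 281.18571429] ((393.5, 281.0), (26.0, 43.0), 90.0) [ 0.51093397 -0.46386745  0.058     ]
blue 193 (383, 266, 27, 29) [396.2642487  280.97409326] ((396.0, 280.0), (28.0, 26.0), 90.0) [ 0.51052218 -0.47600662  0.07      ]
green 26 (189, 266, 12, 10) [192.96153846 270.38461538] ((194.32693481445312, 270.3653869628906), (10.198039054870605, 8.43299388885498), 11.309932708740234) [ 0.54442818 -0.00320553  0.035     ]
g side 3 [291. 229.]
```

View pics/zoom0.png

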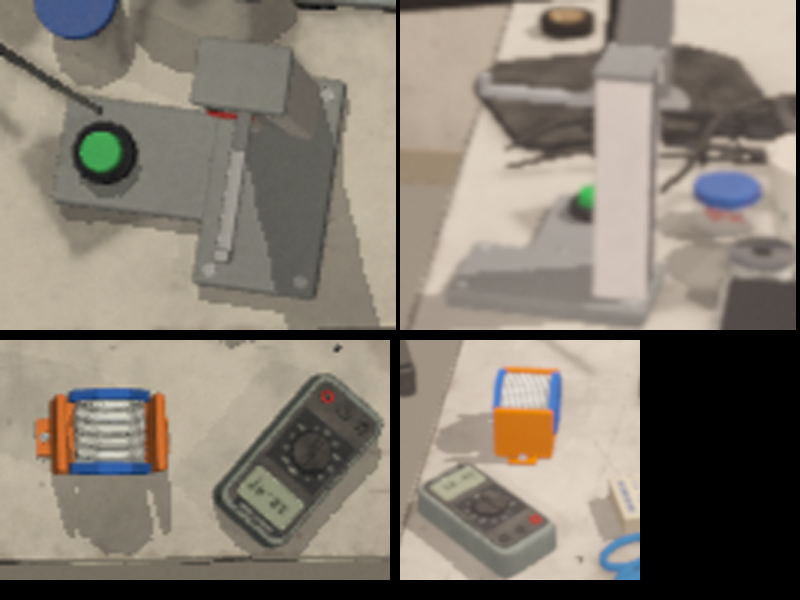

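The enlarged views show four things:
- The reel's flanges are square to world x (yaw about 0).
- The hook bar runs from the column at zoom (243,115) to its tip at (222,258), which is image (238.6,259.8) to (232.3,303.2).
- The key is at about (195.5,271).
- The multimeter lies to the right of the reel, clear of the end grasp.

```bash
python3 - <<'E'
from h import *
d=load("top");s=load("side")
P=lambda z,zz:plane(d,(165+z[0]/3.3,225+z[1]/3.3),zz)
lip=P((221,257),.182);bar=P((240,140),.172);print("lip",lip,"bar",bar)
v=bar-lip;print("hookyaw",np.degrees(np.arctan2(v[1],v[0])))
# base corners: left front, right front, right back at z .016
a,b,c=P((197,288),.016),P((312,298),.016),P((345,82),.016);print(a,b,c)
v=c-b;print("baseyaw",np.degrees(np.arctan2(v[1],v[0])),np.linalg.norm(v),np.linalg.norm(a-b))
T=[P(q,.204) for q in((197,38),(293,48),(287,112),(192,100))];print("coltop",np.mean(T,0),T)
print("key",[P((102,152),z) for z in(.03,.04)])
# side: hook tip at zoom (482,80)-> px
u=(235+82/3.3,170+82/3.3)
def tri(p,q):
    o=[];D=[]
    for dd,uv in((d,p),(s,q)):
        K,R,t=cam(dd);o.append(-R.T@t);r=R.T@np.linalg.inv(K)@np.array([*uv,1.]);D.append(r/np.linalg.norm(r))
    A=np.c_[D[0],-D[1]];k=np.linalg.lstsq(A,o[1]-o[0],rcond=None)[0]
    x,y=o[0]+k[0]*D[0],o[1]+k[1]*D[1];return (x+y)/2,np.linalg.norm(x-y)
print("tri tip",tri((165+222/3.3,225+258/3.3),u))
print("reel",[plane(d,(396.5,280.5),z) for z in(.06,.072)])
E
```

```text
lip [ 0.46352034 -0.11878338  0.182     ] bar [ 0.53794484 -0.12904185  0.172     ]
hookyaw -7.848039967933482
[ 0.44543682 -0.07547358  0.016     ] [ 0.43717217 -0.15807795  0.016     ] [ 0.59270531 -0.18238219  0.016     ]
baseyaw -8.881446044694082 0.1574206208033576 0.08301678003188769
coltop [ 0.57616193 -0.13502316  0.204     ] [array([ 0.59954479, -0.10663315,  0.204     ]), array([ 0.59231713, -0.16673714,  0.204     ]), array([ 0.55219729, -0.16297856,  0.204     ]), array([ 0.56058851, -0.10374378,  0.204     ])]
key [array([ 0.54313672, -0.00907081,  0.03      ]), array([ 0.54232115, -0.01130616,  0.04      ])]
tri tip (array([ 0.46320664, -0.11804413,  0.17338994]), np.float64(0.0002568651253802821))
reel [array([ 0.51218587, -0.47798247,  0.06      ]), array([ 0.51147655, -0.47629702,  0.072     ])]
```

The reel is at (0.5115,-0.477), the hook seat near (0.513,-0.126), balance yaw -8°. The monitor seems to stand between the arm and the work, so I'll locate it before moving.

```bash
python3 - <<'E'
from h import *
w=snap("wrist");W=cv2.cvtColor(np.asarray(w["color"]),cv2.COLOR_RGB2BGR)
a=cv2.imread("pics/top0.png");b=cv2.imread("pics/side0.png")
f=lambda i:np.clip(i.astype(float)*1.8+25,0,255).astype(np.uint8)
C=np.zeros((600,800,3),np.uint8)
A=cv2.resize(f(a[140:440,0:200]),None,fx=2,fy=2);C[:600,:400]=A
B=cv2.resize(f(b[0:220,190:390]),None,fx=2,fy=2)[:,:400];C[:300,400:]=cv2.resize(B,(400,440))[:300]
C[300:600,400:]=cv2.resize(W,(400,300))
cv2.imwrite("pics/mon.png",C)
K,R,t=cam(w);print(-R.T@t)
d=load("top");s=load("side")
print(proj(d,get_state()["position"]),proj(s,get_state()["position"]))
E
```

```text
[0.20944801 0.64456846 0.37282249]
[-148.41582437  406.56596302] [230.75660071 102.43372945]
```

View pics/mon.png

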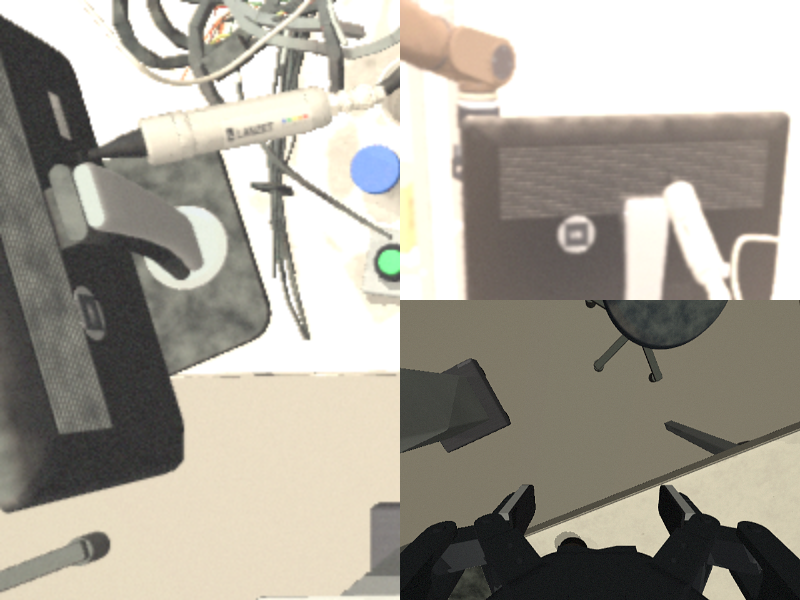

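The enlarged views show the monitor's back: its near bottom corner is at top (91,372) / side (225,172), and its top corner at top (3,395) / side (222,60). The gripper is behind it. I'll triangulate both corners.

```bash
cat >> h.py <<'E'
def tri(d,p,s,q):
    P=[]
    for dd in(d,s):
        K,R,t=cam(dd);P.append(K@np.c_[R,t])
    X=cv2.triangulatePoints(P[0],P[1],np.array(p,float).reshape(2,1),np.array(q,float).reshape(2,1)).ravel();X=X[:3]/X[3]
    return X,proj(d,X)-p,proj(s,X)-q
E
python3 - <<'E'
from h import *
d=load("top");s=load("side")
for n,p,q in(("lownear",(91,372),(225,172)),("topnear",(3,395),(222,60)),("stand",(52,240),(312,105)),("hole",(46,296),(278,117))): print(n,tri(d,p,s,q))
print(get_state()["ft_force"])
E
```

```text
lownear (array([0.31945511, 0.19584424, 0.1173236 ]), array([0.09874728, 0.50177025]), array([ 0.32206108, -0.00715492]))
topnear (array([0.32115743, 0.19971141, 0.44642478]), array([-0.33645459, -1.71159271]), array([-0.8669151 ,  0.00942577]))
stand (array([0.57917665, 0.1887362 , 0.33161708]), array([0.01721099, 0.18908245]), array([ 0.10680108, -0.0166716 ]))
hole (array([0.47882308, 0.21765332, 0.28616671]), array([0.01595701, 0.12056027]), array([ 0.06903222, -0.00703159]))
[-0.496155   -0.85386001 -0.50600827]
```

The monitor spans x ≥ 0.32, y ≈ 0.2, with its top at z 0.45, so I'll go over it: up first, then across.

```bash
python3 -m crank '[1,0,0,0.33,0, 1,0,0,0.33,0, 1,0,0,0.33,0, 1,0,0,0.33,0, 1,0,0,0.33,0, 1,0,0,0.33,0, 1,0,0,0.33,0, 1,0,0,0.33,0]'
```

```text
clock: 0.82
position: [0.271, 0.6176, 0.5639]
orientation: [[-0.916, 0.402, 0.001], [0.402, 0.916, 0.001], [-0.0, 0.001, -1.0]]
ft_force: [0.1, 1.1, 0.8]
grip_width: 1.001
finger_force: 0.0
```

```bash
python3 -m crank '[1,0.14,-0.28,0.02,-33, 1,0.14,-0.28,0.02,-33, 1,0.14,-0.28,0.02,-33, 1,0.14,-0.28,0.02,-33, 1,0.14,-0.28,0.02,-33, 1,0.14,-0.28,0.02,-33, 1,0.14,-0.28,0.02,-33, 1,0.14,-0.28,0.02,-33]' && python3 -m crank '[1,0.1,-0.31,0,-33.3, 1,0.1,-0.31,0,-33.3, 1,0.1,-0.31,0,-33.3, 1,0.1,-0.31,0,-33.3, 1,0.1,-0.31,0,-33.3, 1,0.1,-0.31,0,-33.3, 1,0.1,-0.31,0,-33.3, 1,0.1,-0.31,0,-33.3]'
```

```text
clock: 1.48
position: [0.4126, 0.3347, 0.5816]
orientation: [[-0.546, 0.838, 0.001], [0.838, 0.546, -0.001], [-0.001, 0.0, -1.0]]
ft_force: [0.3, 0.4, 0.0]
grip_width: 0.997
finger_force: 0.0
clock: 2.15
position: [0.5117, 0.0253, 0.5808]
orientation: [[0.002, 1.0, -0.001], [1.0, -0.002, -0.0], [-0.0, -0.001, -1.0]]
ft_force: [0.7, -0.2, 0.3]
grip_width: 0.999
finger_force: 0.0
```

```bash
python3 -m crank '[1,0,-0.32,0,0, 1,0,-0.32,0,0, 1,0,-0.32,0,0, 1,0,-0.32,0,0, 1,0,-0.32,0,0, 1,0,-0.32,0,0, 1,0,-0.32,0,0, 1,0,-0.32,0,0]' && python3 -m crank '[1,0,-0.182,-0.24,0, 1,0,-0.182,-0.24,0, 1,0,-0.182,-0.24,0, 1,0,-0.182,-0.24,0, 1,0,-0.182,-0.24,0, 1,0,-0.182,-0.24,0, 1,0,-0.182,-0.24,0, 1,0,-0.182,-0.24,0]' && python3 -m crank '[1,0,0,-0.16,0, 1,0,0,-0.16,0, 1,0,0,-0.16,0, 1,0,0,-0.16,0, 1,0,0,-0.16,0, 1,0,0,-0.16,0]' && python3 - <<'E'
from h import *
w=snap("wrist","w1.png");print(get_state()["position"])
print([proj(w,(.5115+a,-.477+b,.07)) for a in(-.032,.032) for b in(-.0125,.0125)])
E
```

```text
clock: 2.82
position: [0.5108, -0.2956, 0.5798]
orientation: [[0.003, 1.0, -0.002], [1.0, -0.003, 0.001], [0.001, -0.002, -1.0]]
ft_force: [0.2, -0.8, -0.4]
grip_width: 1.002
finger_force: 0.0
clock: 3.48
position: [0.5088, -0.4753, 0.3314]
orientation: [[0.003, 1.0, -0.009], [1.0, -0.003, 0.009], [0.009, -0.009, -1.0]]
ft_force: [-0.2, 0.5, -1.7]
grip_width: 1.001
finger_force: 0.0
clock: 3.98
position: [0.5108, -0.4727, 0.1795]
orientation: [[-0.0, 1.0, -0.003], [1.0, 0.0, 0.004], [0.004, -0.003, -1.0]]
ft_force: [0.7, -0.7, 0.4]
grip_width: 1.002
finger_force: 0.0
[ 0.51209304 -0.47423293  0.18317759]
[array([274.28260421, 260.10490521]), array([273.24273835, 229.58480818]), array([354.48177143, 260.15374836]), array([355.50287452, 229.61594368])]
```

View pics/w1.png

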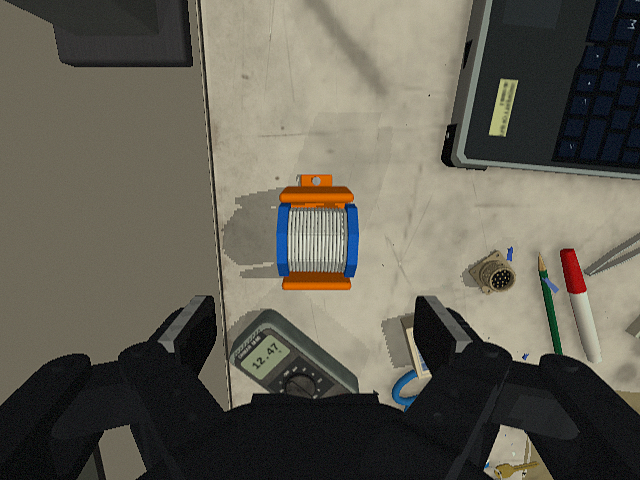

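The wrist view shows the reel at x 277–358, rows 205–278, about 3 px right of the prediction. The stroke on the desk is only texture. I'll fix the centre with blue and orange masks.

```bash
python3 - <<'E'
from h import *
w=load("wrist");a=cv2.imread("pics/w1.png");hsv=cv2.cvtColor(a,cv2.COLOR_BGR2HSV)
def box(lo,hi):
    M=np.zeros((480,640),np.uint8);M[160:310,260:375]=cv2.inRange(hsv,lo,hi)[160:310,260:375]
    x,y,ww,h=cv2.boundingRect(cv2.findNonZero(M));return x,y,x+ww,y+h,M
b=box((100,130,60),(125,255,255));o=box((5,170,100),(18,255,255));print(b[:4],o[:4])
# flange outer top corners at z=.072 -> ends
for r in(225,240,255):
    c=np.where(b[4][r])[0];print(r,c.min(),c.max(),plane(w,(c.min(),r),.07)[:2],plane(w,(c.max()+1,r),.07)[:2])
print("y top edge flange z~.06",plane(w,(317,b[1]),.054),plane(w,(317,b[3]),.054))
# wall top outer edges z=.058
for c in(300,317,335):
    rr=np.where(o[4][:,c])[0];print(c,rr.min(),rr.max(), plane(w,(c,rr.max()+1),.058),[plane(w,(c,188),.058)])
E
```

```text
(276, 203, 359, 277) (279, 175, 354, 290)
225 277 357 [ 0.48253518 -0.46085116] [ 0.54531467 -0.4608291 ]
240 277 358 [ 0.48217158 -0.47288818] [ 0.54651468 -0.47285774]
255 277 357 [ 0.48179883 -0.48522796] [ 0.5461568  -0.48518949]
y top edge flange z~.06 [ 0.51359598 -0.44614153  0.054     ] [ 0.51371059 -0.51010969  0.054     ]
300 187 289 [ 0.49913152 -0.52046546  0.058     ] [array([ 0.50015623, -0.43366484,  0.058     ])]
317 175 289 [ 0.51371038 -0.52045233  0.058     ] [array([ 0.51355488, -0.43366398,  0.058     ])]
335 187 289 [ 0.52914235 -0.52043842  0.058     ] [array([ 0.52773792, -0.43366308,  0.058     ])]
```

```bash
python3 -m crank '[1,0.0025,-0.003,-0.03,0, 1,0.0025,-0.003,-0.06,0, 1,0.0025,-0.003,-0.09,0, 1,0.0025,-0.003,-0.115,0, 1,0.0025,-0.003,-0.135,0, 1,0.0025,-0.003,-0.145,0, 1,0.0025,-0.003,-0.145,0, 1,0.0025,-0.003,-0.145,0]' && python3 -m crank '[0.85,0,0,0,0, 0.8,0,0,0,0, 0.7,0,0,0,0, 0.65,0,0,0,0, 0.6,0,0,0,0, 0.6,0,0,0,0, 0.6,0,0,0,0, 0.6,0,0,0,0]'
```

```text
clock: 4.7
position: [0.5153, -0.4786, 0.0394]
orientation: [[-0.0, 1.0, 0.003], [1.0, 0.0, -0.004], [-0.004, 0.003, -1.0]]
ft_force: [0.7, -0.6, 0.9]
grip_width: 1.003
finger_force: 0.0
clock: 5.37
position: [0.5145, -0.4788, 0.0398]
orientation: [[-0.0, 1.0, 0.001], [1.0, 0.0, -0.004], [-0.004, 0.001, -1.0]]
ft_force: [-3.3, 0.2, 7.4]
grip_width: 0.737
finger_force: 67.6
```

```bash
python3 -m crank '[0.5,0,0,0.01,0, 0.5,0,0,0.025,0, 0.5,0,0,0.045,0, 0.5,0,0,0.065,0, 0.5,0,0,0.085,0, 0.5,0,0,0.1,0, 0.5,0,0,0.1,0, 0.5,0,0,0.1,0]'; python3 - <<'E'
from h import *
snap("wrist","w2.png")
E
```

```text
clock: 6.03
position: [0.5143, -0.4772, 0.1376]
orientation: [[0.0, 1.0, 0.002], [1.0, -0.0, -0.002], [-0.002, 0.002, -1.0]]
ft_force: [0.8, 0.5, -4.7]
grip_width: 0.74
finger_force: 67.7
```

View pics/w2.png

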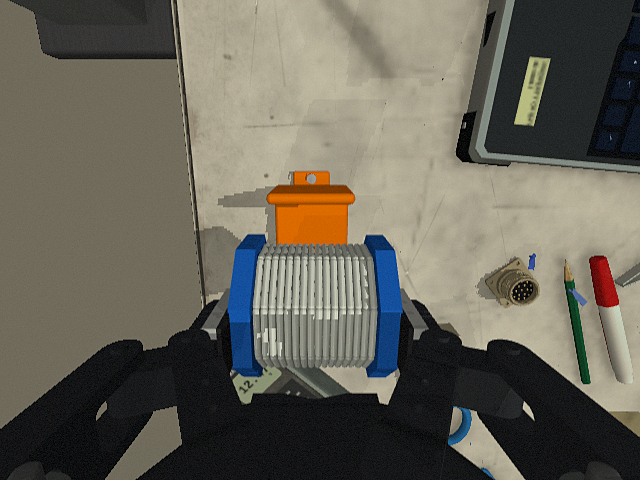

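The reel is held level by its ends, with its flats parallel to the desk. It weighs about 5 N. I'll carry it to the open desk at (0.49,-0.35) and turn it to the balance's yaw.

```bash
python3 -m crank '[0.5,-0.006,0.03,0.005,-2, 0.5,-0.012,0.06,0.005,-4, 0.5,-0.018,0.09,0.005,-6, 0.5,-0.0235,0.12,0,-8, 0.5,-0.0235,0.1275,-0.02,-8, 0.5,-0.0235,0.1275,-0.045,-8, 0.5,-0.0235,0.1275,-0.07,-8, 0.5,-0.0235,0.1275,-0.09,-8]' && python3 -m crank '[0.5,0,0,-0.008,0, 0.5,0,0,-0.013,0, 0.5,0,0,-0.017,0, 0.5,0,0,-0.02,0, 0.5,0,0,-0.02,0, 0.5,0,0,-0.02,0]'
```

```text
clock: 6.75
position: [0.4887, -0.3472, 0.0425]
orientation: [[0.139, 0.99, -0.004], [0.99, -0.139, 0.004], [0.003, -0.004, -1.0]]
ft_force: [-0.0, 0.2, -5.6]
grip_width: 0.734
finger_force: 67.9
clock: 7.25
position: [0.4914, -0.3506, 0.0279]
orientation: [[0.139, 0.99, 0.003], [0.99, -0.139, -0.003], [-0.002, 0.003, -1.0]]
ft_force: [0.1, 0.4, -1.9]
grip_width: 0.739
finger_force: 68.3
```

```bash
python3 -m crank '[0.5,0,0,-0.001,0, 0.5,0,0,-0.0015,0, 0.5,0,0,-0.0015,0, 0.5,0,0,-0.0015,0]' && python3 -m crank '[0.75,0,0,0,0, 0.78,0,0,0,0, 0.85,0,0,0,0, 0.95,0,0,0,0, 1,0,0,0,0, 1,0,0,0,0, 1,0,0,0.02,0, 1,0,0,0.05,0]' && python3 -m crank '[1,0,0,0.03,0, 1,0,0,0.06,0, 1,0,0,0.09,0, 1,0,0,0.1,0, 1,0,0,0.1,0, 1,0,0,0.1,0]'; python3 - <<'E'
from h import *
snap("wrist","w3.png")
E
```

```text
clock: 7.58
position: [0.4914, -0.3506, 0.0278]
orientation: [[0.139, 0.99, 0.002], [0.99, -0.139, -0.002], [-0.002, 0.002, -1.0]]
ft_force: [-3.3, 2.1, 6.9]
grip_width: 0.738
finger_force: 69.2
clock: 8.25
position: [0.4881, -0.3473, 0.0713]
orientation: [[0.139, 0.99, -0.006], [0.99, -0.139, 0.006], [0.005, -0.007, -1.0]]
ft_force: [1.0, 0.1, -0.0]
grip_width: 0.995
finger_force: 0.0
clock: 8.75
position: [0.4902, -0.3493, 0.1743]
orientation: [[0.139, 0.99, -0.0], [0.99, -0.139, 0.0], [0.0, -0.0, -1.0]]
ft_force: [-0.1, -0.1, -0.9]
grip_width: 1.001
finger_force: 0.0
```

View pics/w3.png

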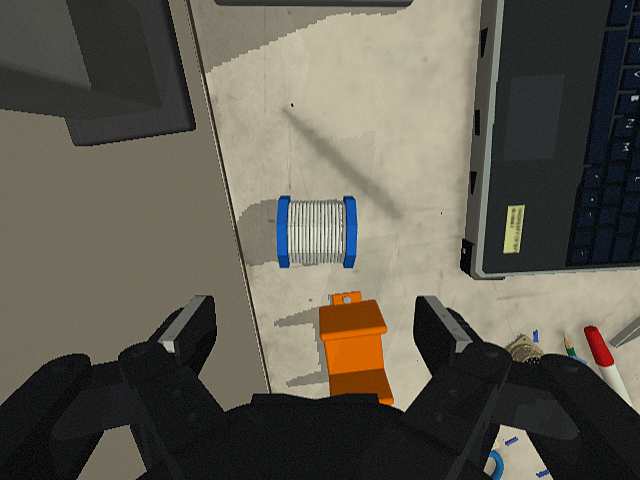

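The reel stands on a flat at px 277–356, rows 196–269, clear of the cradle, and let go. I'll measure it and turn the tool by 90°.

```bash
python3 - <<'E'
from h import *
w=load("wrist");a=cv2.imread("pics/w3.png");hsv=cv2.cvtColor(a,cv2.COLOR_BGR2HSV)
M=np.zeros((480,640),np.uint8);M[180:285,260:375]=cv2.inRange(hsv,(100,130,60),(125,255,255))[180:285,260:375]
x,y,ww,h=cv2.boundingRect(cv2.findNonZero(M));print(x,y,ww,h)
L=plane(w,(x,(2*y+h)/2),.06);R=plane(w,(x+ww,(2*y+h)/2),.06);print(L,R,(L+R)/2,np.linalg.norm(R-L))
T=plane(w,(317,y),.042);B=plane(w,(317,y+h),.042);print(T[1],B[1],(T[1]+B[1])/2)
print(get_state()["joint_positions"],get_state()["position"])
E
python3 -m crank '[1,0,0,0,-7, 1,0,0,0,-14, 1,0,0,0,-21, 1,0,0,0,-28, 1,0,0,0,-35, 1,0,0,0,-42, 1,0,0,0,-49, 1,0,0,0,-56]' && python3 -m crank '[1,0,0,0,-7, 1,0,0,0,-14, 1,0,0,0,-21, 1,0,0,0,-28, 1,0,0,0,-34, 1,0,0,0,-34, 1,0,0,0,-34]'
```

```text
277 196 80 72
[ 0.46259349 -0.34060319  0.06      ] [ 0.52551776 -0.34948711  0.06      ] [ 0.49405563 -0.34504515  0.06      ] 0.06354831239118322
-0.3191614613181568 -0.38160140628572875 -0.35038143380194275
[-7.87594493e-01  1.81160894e-01  1.81299493e+00  1.69044796e-05
  1.15051359e+00 -6.47753431e-01] [ 0.48957568 -0.34871692  0.17277257]
clock: 9.47
position: [0.4891, -0.3483, 0.1711]
orientation: [[0.902, 0.433, -0.004], [0.433, -0.902, 0.004], [-0.002, -0.006, -1.0]]
ft_force: [0.0, 0.2, 0.5]
grip_width: 1.003
finger_force: 0.0
clock: 10.05
position: [0.4895, -0.3486, 0.1721]
orientation: [[0.991, -0.137, -0.003], [-0.137, -0.991, 0.003], [-0.004, -0.003, -1.0]]
ft_force: [-0.3, -0.0, 0.4]
grip_width: 1.0
finger_force: 0.0
```

```bash
python3 -m crank '[1,0.001,0,-0.03,0, 1,0.001,0,-0.06,0, 1,0.001,0,-0.09,0, 1,0.001,0,-0.115,0, 1,0.001,0,-0.135,0, 1,0.001,0,-0.15,0, 1,0.001,0,-0.16,0, 1,0.001,0,-0.16,0]' && python3 -m crank '[0.9,0,0,0,0, 0.8,0,0,0,0, 0.7,0,0,0,0, 0.6,0,0,0,0, 0.5,0,0,0,0, 0.5,0,0,0,0, 0.5,0,0,0,0, 0.5,0,0,0,0]'
```

```text
clock: 10.72
position: [0.4894, -0.3476, 0.0112]
orientation: [[0.99, -0.138, -0.005], [-0.138, -0.99, 0.005], [-0.005, -0.004, -1.0]]
ft_force: [-0.7, 0.7, -0.1]
grip_width: 1.0
finger_force: 0.0
clock: 11.38
position: [0.4921, -0.3503, 0.0163]
orientation: [[0.99, -0.139, 0.001], [-0.139, -0.99, -0.002], [0.002, 0.002, -1.0]]
ft_force: [-0.5, 1.1, 5.0]
grip_width: 0.51
finger_force: 34.6
```

```bash
python3 - <<'E'
from h import *
snap("wrist","w4.png");s=get_state();print(s["grip_width"],s["finger_force"],s["ft_force"],s["position"])
d=snap("side");b=cv2.cvtColor(d["color"],cv2.COLOR_RGB2BGR)
u=proj(d,(.49,-.35,.04)).astype(int);print(u)
c=b[u[1]-60:u[1]+50,u[0]-60:u[0]+60];a=cv2.imread("pics/w4.png")[150:450,100:500]
C=np.zeros((330,770,3),np.uint8);C[:300,:400]=a;C[:,405:765]=cv2.resize(c,None,fx=3,fy=3,interpolation=2)
cv2.imwrite("pics/g4.png",C)
E
```

```text
0.5085226685354711 34.59441639701254 [-0.26892606 -0.99678498  6.96862072] [ 0.49204112 -0.35036097  0.01630876]
[260 288]
```

View pics/g4.png

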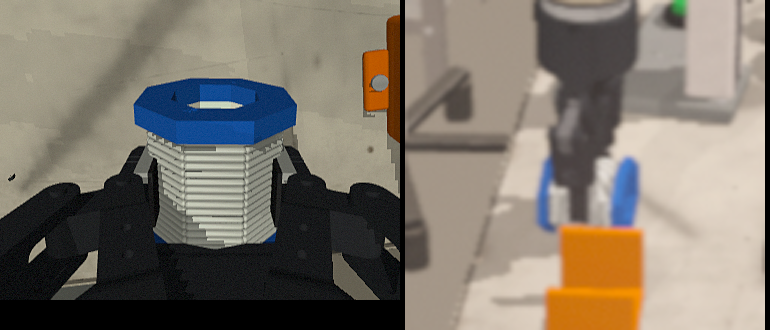

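The reel is held between its flanges, across the winding. It is upright and symmetric, with the bore open along the view. I'll close to full force and lift a little as a test.

```bash
python3 -m crank '[0.3,0,0,0,0, 0.3,0,0,0,0, 0.3,0,0,0,0, 0.3,0,0,0,0]' && python3 -m crank '[0.3,0,0,0.005,0, 0.3,0,0,0.015,0, 0.3,0,0,0.03,0, 0.3,0,0,0.045,0, 0.3,0,0,0.05,0, 0.3,0,0,0.05,0, 0.3,0,0,0.05,0]'; python3 - <<'E'
from h import *
w=snap("wrist","w5.png");d=snap("side");b=cv2.cvtColor(d["color"],cv2.COLOR_RGB2BGR)
u=proj(d,(.49,-.35,.08)).astype(int)
c=b[u[1]-60:u[1]+50,u[0]-60:u[0]+60];a=cv2.imread("pics/w5.png")[150:450,100:500]
C=np.zeros((330,770,3),np.uint8);C[:300,:400]=a;C[:,405:765]=cv2.resize(c,None,fx=3,fy=3,interpolation=2)
cv2.imwrite("pics/g5.png",C)
E
```

```text
clock: 11.82
position: [0.492, -0.3503, 0.0164]
orientation: [[0.99, -0.139, 0.001], [-0.139, -0.99, -0.002], [0.002, 0.001, -1.0]]
ft_force: [-1.6, 0.1, 6.8]
grip_width: 0.501
finger_force: 60.7
clock: 12.4
position: [0.4909, -0.349, 0.0642]
orientation: [[0.99, -0.139, -0.001], [-0.139, -0.99, 0.001], [-0.001, -0.001, -1.0]]
ft_force: [0.3, 0.2, -4.8]
grip_width: 0.502
finger_force: 62.1
```

View pics/g5.png

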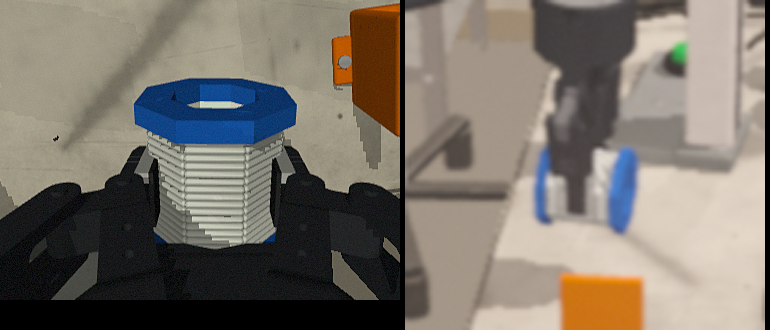

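The reel is held level, weighing about 4.9 N, so I expect the hook to sink about 26 mm. I'll carry it to a point in front of the hook tip, with the reel centre 92 mm before the seat and at z about 0.173.

```bash
python3 -m crank '[0.3,-0.015,0,0.025,0, 0.3,-0.035,0,0.055,0, 0.3,-0.055,0,0.08,0, 0.3,-0.069,0.015,0.0945,0, 0.3,-0.069,0.04,0.0945,0, 0.3,-0.069,0.07,0.0945,0, 0.3,-0.069,0.1,0.0945,0, 0.3,-0.069,0.13,0.0945,0]' && python3 -m crank '[0.3,0,0.03,0,0, 0.3,0,0.06,0,0, 0.3,0,0.085,0,0, 0.3,0,0.1,0,0, 0.3,0,0.107,0,0, 0.3,0,0.107,0,0, 0.3,0,0.107,0,0, 0.3,0,0.107,0,0]'; python3 - <<'E'
from h import *
a=cv2.cvtColor(snap("wrist")["color"],cv2.COLOR_RGB2BGR);w=load("wrist")
d=snap("side");b=cv2.cvtColor(d["color"],cv2.COLOR_RGB2BGR);t=snap("top");t2=cv2.cvtColor(t["color"],cv2.COLOR_RGB2BGR)
f=lambda dd,i,h,k:(lambda u:cv2.resize(i[u[1]-h:u[1]+h,u[0]-h:u[0]+h],(390,390),interpolation=2))(proj(dd,(.47,-.12,.17)).astype(int))
C=np.zeros((600,800,3),np.uint8);C[:390,:390]=f(d,b,55,0);C[:390,400:790]=f(t,t2,55,0)
C[395:595,:400]=cv2.resize(a,(400,300))[0:200];
cv2.imwrite("pics/g6.png",C);print(get_state()["position"],get_state()["joint_positions"])
print(proj(d,(.47,-.12,.17)).astype(int),proj(t,(.47,-.12,.17)).astype(int))
print("wrist hook line",[proj(w,(.5128+.99*k,-.1261-.139*k,.172)) for k in(-.052,0,.044)])
E
```

```text
clock: 13.17
position: [0.4214, -0.2179, 0.1582]
orientation: [[0.99, -0.141, -0.002], [-0.141, -0.99, 0.002], [-0.002, -0.001, -1.0]]
ft_force: [0.7, 1.0, -5.7]
grip_width: 0.5
finger_force: 63.2
clock: 13.83
position: [0.4224, -0.1133, 0.1592]
orientation: [[0.99, -0.14, -0.0], [-0.14, -0.99, -0.0], [-0.0, 0.0, -1.0]]
ft_force: [0.1, 0.1, -5.4]
grip_width: 0.5
finger_force: 63.2
[ 0.42245292 -0.11340159  0.15933666] [-4.94913740e-01 -1.84209289e-01  2.20421893e+00 -2.13994171e-04
  1.12153744e+00  1.21717628e+00]
[262 196] [233 299]
wrist hook line [array([313.19663733, 228.3567969 ]), array([312.8420639,  86.9126938]), array([312.46955223, -61.68721278])]
```

View pics/g6.png

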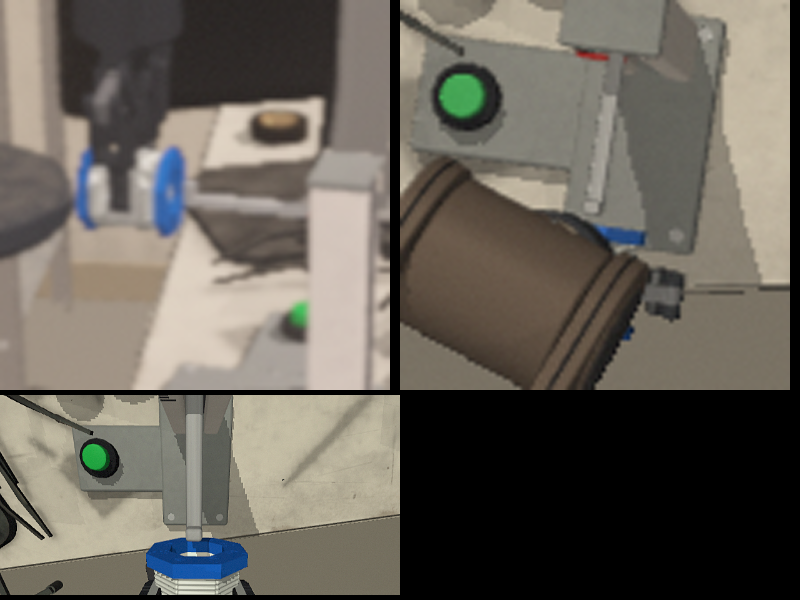

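The wrist view shows the bar in line with the bore: lip at x about 312, reel centre about 315. In the side view the bar is level with the reel's centre. Now I'll thread it on, 84 mm along the bar.

```bash
python3 -m crank '[0.3,0.008,-0.0011,0,0, 0.3,0.02,-0.0028,0,0, 0.3,0.034,-0.0048,0,0, 0.3,0.048,-0.0067,0,0, 0.3,0.062,-0.0087,0,0, 0.3,0.074,-0.0104,0,0, 0.3,0.083,-0.0117,0,0, 0.3,0.083,-0.0117,0,0]' && python3 -m crank '[0.3,0,0,0,0, 0.3,0,0,0,0, 0.3,0,0,-0.006,0, 0.3,0,0,-0.012,0, 0.3,0,0,-0.012,0, 0.3,0,0,-0.012,0]'
```

```text
clock: 14.65
position: [0.5073, -0.125, 0.1595]
orientation: [[0.99, -0.14, 0.001], [-0.14, -0.99, -0.0], [0.001, 0.0, -1.0]]
ft_force: [-0.6, -0.2, -4.7]
grip_width: 0.502
finger_force: 63.2
clock: 15.15
position: [0.5045, -0.1238, 0.1463]
orientation: [[0.99, -0.139, -0.002], [-0.139, -0.99, 0.001], [-0.002, -0.001, -1.0]]
ft_force: [0.1, -1.2, -5.0]
grip_width: 0.505
finger_force: 63.2
```

```bash
python3 -m crank '[0.3,0,0,-0.003,0, 0.3,0,0,-0.006,0, 0.3,0,0,-0.009,0, 0.3,0,0,-0.012,0, 0.3,0,0,-0.015,0, 0.3,0,0,-0.015,0, 0.3,0,0,-0.015,0, 0.3,0,0,-0.015,0]' && python3 -m crank '[0.3,0,0,-0.002,0, 0.3,0,0,-0.004,0, 0.3,0,0,-0.006,0, 0.3,0,0,-0.008,0, 0.3,0,0,-0.008,0, 0.3,0,0,-0.008,0, 0.3,0,0,-0.008,0, 0.3,0,0,-0.008,0]'; python3 - <<'E'
from h import *
import time
s=get_state();print(s["position"],s["ft_force"])
E
```

```text
clock: 15.82
position: [0.5055, -0.1242, 0.1326]
orientation: [[0.99, -0.139, 0.0], [-0.139, -0.99, -0.0], [0.0, 0.0, -1.0]]
ft_force: [-0.6, 0.8, -3.8]
grip_width: 0.501
finger_force: 63.4
clock: 16.48
position: [0.5056, -0.1243, 0.1245]
orientation: [[0.99, -0.139, 0.0], [-0.139, -0.99, -0.0], [0.001, 0.0, -1.0]]
ft_force: [0.1, 0.1, -0.8]
grip_width: 0.5
finger_force: 63.5
[ 0.50556908 -0.12425227  0.12454454] [ 0.11640564  0.08214026 -0.78759503]
```

```bash
python3 -m crank '[0.3,0,0,-0.0015,0, 0.3,0,0,-0.003,0, 0.3,0,0,-0.004,0, 0.3,0,0,-0.004,0, 0.3,0,0,-0.004,0, 0.3,0,0,-0.004,0]' | grep -E 'pos|ft'; for i in 1 2 3 4 5; do python3 -m crank '[0.3,0,0,0,0]' | grep ft; done; python3 - <<'E'
from h import *
d=snap("side");b=cv2.cvtColor(d["color"],cv2.COLOR_RGB2BGR);np.save("side_h.npy",b)
E
```

```text
position: [0.5056, -0.1243, 0.1205]
ft_force: [0.9, -0.2, -0.3]
ft_force: [0.2, -0.2, -0.9]
ft_force: [0.5, -0.1, -1.3]
ft_force: [0.3, -0.7, -2.1]
ft_force: [1.2, -0.2, -0.6]
ft_force: [1.3, -0.4, -0.2]
```

```bash
python3 -m crank '[0.3,0,0,-0.0015,0, 0.3,0,0,-0.003,0, 0.3,0,0,-0.0045,0, 0.3,0,0,-0.0045,0, 0.3,0,0,-0.0045,0, 0.3,0,0,-0.0045,0]' | grep -E 'pos|ft'; for i in 1 2 3 4 5 6 7 8; do python3 -m crank '[0.3,0,0,0,0]' | grep ft; done
```

```text
position: [0.5055, -0.1243, 0.116]
ft_force: [0.3, 0.3, -0.5]
ft_force: [1.0, -0.8, -0.6]
ft_force: [0.8, -1.5, 0.4]
ft_force: [1.7, -1.0, -1.5]
ft_force: [2.0, -0.8, 1.3]
ft_force: [1.2, 0.0, -0.6]
ft_force: [2.1, -1.4, -0.5]
ft_force: [1.3, -0.9, -0.0]
ft_force: [1.8, -1.0, 0.2]
```

```bash
python3 -m crank '[0.3,0,0,-0.001,0, 0.3,0,0,-0.001,0, 0.3,0,0,-0.001,0]' | grep ft; python3 -m crank '[0.52,0,0,-0.001,0, 0.56,0,0,-0.001,0, 0.6,0,0,-0.001,0, 0.7,0,0,-0.001,0, 0.85,0,0,-0.001,0, 1,0,0,-0.001,0, 1,0,0,-0.001,0, 1,0,0,-0.001,0]'; python3 - <<'E'
from h import *
d=snap("side");b=cv2.cvtColor(d["color"],cv2.COLOR_RGB2BGR);t=snap("top");t2=cv2.cvtColor(t["color"],cv2.COLOR_RGB2BGR)
a=cv2.cvtColor(snap("wrist")["color"],cv2.COLOR_RGB2BGR)
f=lambda dd,i,h:(lambda u:cv2.resize(i[u[1]-h:u[1]+h,u[0]-h:u[0]+h],(390,390),interpolation=2))(proj(dd,(.5,-.125,.15)).astype(int))
C=np.zeros((400,800,3),np.uint8);C[:390,:390]=f(d,b,55);C[:300,400:]=cv2.resize(a,(400,300))
cv2.imwrite("pics/g7.png",C)
E
```

```text
ft_force: [1.9, 0.3, 0.4]
clock: 19.53
position: [0.5053, -0.1241, 0.1138]
orientation: [[0.99, -0.139, -0.0], [-0.139, -0.99, 0.0], [-0.0, -0.0, -1.0]]
ft_force: [-0.1, -0.3, -0.1]
grip_width: 1.0
finger_force: 0.0
```

View pics/g7.png

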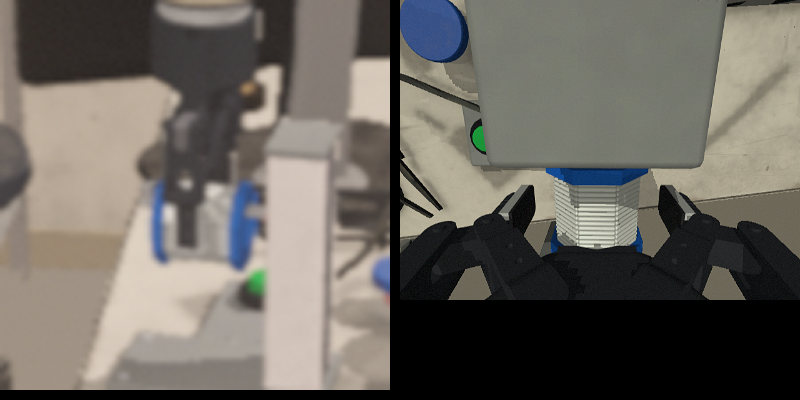

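The reel hangs on the bar and the fingers are clear. I'll retreat straight up, then move over the key with the fingers shut.

```bash
python3 -m crank '[1,0,0,0.01,0, 1,0,0,0.03,0, 1,0,0,0.055,0, 1,0,0,0.085,0, 1,0,0,0.115,0, 1,0,0,0.14,0, 1,0,0,0.14,0, 1,0,0,0.14,0]' | grep -E 'pos|ft' ; python3 -m crank '[0,0,0.03,0,0, 0,0,0.06,0,0, 0,0.02,0.09,0,0, 0,0.0375,0.1135,0,0, 0,0.0375,0.1135,-0.03,0, 0,0.0375,0.1135,-0.06,0, 0,0.0375,0.1135,-0.09,0, 0,0.0375,0.1135,-0.12,0]'; python3 -m crank '[0,0,0,0,0, 0,0,0,0,0]' ; python3 - <<'E'
from h import *
w=snap("wrist","w8.png");s=get_state();hsv=cv2.cvtColor(w["color"],cv2.COLOR_RGB2HSV)
M=cv2.inRange(hsv,(50,120,50),(90,255,255));p=cv2.findNonZero(M)
n,L,S,c=cv2.connectedComponentsWithStats(M);i=1+S[1:,4].argmax();print(S[i],c[i],[plane(w,c[i],z) for z in(.025,.035)],proj(w,s["position"]))
E
```

```text
position: [0.5064, -0.1246, 0.2568]
ft_force: [0.1, -0.0, -0.8]
clock: 21.02
position: [0.5416, -0.01, 0.1311]
orientation: [[0.99, -0.139, -0.003], [-0.139, -0.99, 0.001], [-0.003, -0.0, -1.0]]
ft_force: [0.6, 0.3, -0.0]
grip_width: 0.005
finger_force: 0.0
clock: 21.18
position: [0.5406, -0.0102, 0.1311]
orientation: [[0.99, -0.139, -0.007], [-0.139, -0.99, 0.001], [-0.007, -0.0, -1.0]]
ft_force: [0.8, 0.8, 0.6]
grip_width: -0.002
finger_force: 0.0
[ 292  219   39   42 1267] [310.79005525 239.76006314] [array([ 0.54256012, -0.00800561,  0.025     ]), array([ 0.54529707, -0.00851886,  0.035     ])] [313.65708246 302.33448182]
```

View pics/w8.png

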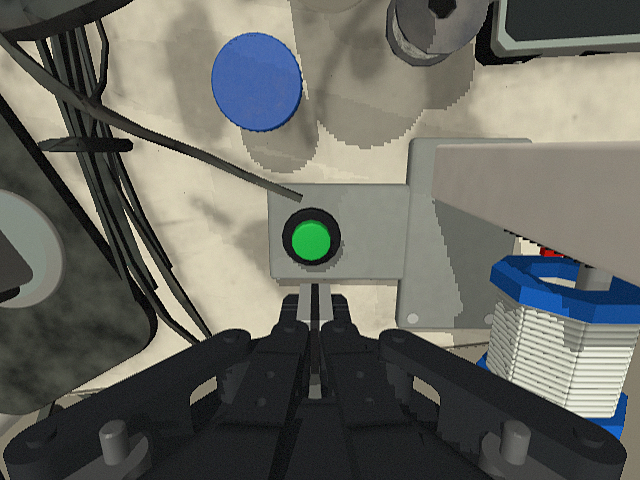

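The wrist view shows the key at (311,240), in line with the shut fingers, and the reel hanging level at right. The fingers need about 2 mm of correction. I'll check that the hook is still, comparing frames over the waiting time, while going down.

```bash
python3 -m crank '[0,0.001,0.002,-0.03,0, 0,0.001,0.002,-0.055,0, 0,0.001,0.002,-0.07,0, 0,0.001,0.002,-0.075,0, 0,0.001,0.002,-0.075,0, 0,0.001,0.002,-0.075,0, 0,0.001,0.002,-0.075,0, 0,0.001,0.002,-0.075,0]' | grep -E 'pos|ft'; for i in 1 2 3; do python3 -m crank '[0,0,0,0,0, 0,0,0,0,0, 0,0,0,0,0, 0,0,0,0,0]' >/dev/null; python3 - <<'E'
from h import *
d=snap("side");hsv=cv2.cvtColor(d["color"],cv2.COLOR_RGB2HSV)[150:260,200:300]
M=cv2.inRange(hsv,(100,130,60),(125,255,255));p=cv2.findNonZero(M).reshape(-1,2);print(d and len(p),p.mean(0)+[200,150],get_state()["clock"])
E
done
```

```text
position: [0.5454, -0.009, 0.0609]
ft_force: [-0.1, 0.4, 0.2]
121 [280.70247934 211.40495868] 22.2833
120 [280.66666667 211.175     ] 22.6667
121 [280.76033058 211.26446281] 23.05
```

```bash
python3 -m crank '[0,-0.001,0,-0.004,0, 0,-0.001,0,-0.008,0, 0,-0.001,0,-0.012,0, 0,-0.001,0,-0.016,0, 0,-0.001,0,-0.016,0, 0,-0.001,0,-0.016,0]' | grep -E 'pos|ft'; python3 -m crank '[0,0,0,-0.002,0, 0,0,0,-0.004,0, 0,0,0,-0.004,0]' | grep -E 'pos|ft'; python3 -m crank '[0,0,0,-0.002,0, 0,0,0,-0.004,0, 0,0,0,-0.004,0]' | grep -E 'pos|ft'
```

```text
position: [0.5425, -0.0086, 0.0422]
ft_force: [0.8, 0.2, 0.2]
position: [0.5427, -0.0086, 0.0385]
ft_force: [0.1, 0.3, 0.6]
position: [0.5432, -0.0087, 0.0349]
ft_force: [-0.6, 0.1, 2.5]
```

```bash
python3 -m crank '[0,0,0,-0.002,0, 0,0,0,-0.004,0, 0,0,0,-0.004,0]' | grep -E 'pos|ft'; python3 -m crank '[0,0,0,-0.002,0, 0,0,0,-0.004,0, 0,0,0,-0.004,0]' | grep -E 'pos|ft'
```

```text
position: [0.5432, -0.0087, 0.031]
ft_force: [-1.3, 0.2, 3.9]
position: [0.5434, -0.0087, 0.0303]
ft_force: [-9.0, 1.5, 22.3]
```

The key is bottomed: it stops at z 0.030 with the force jumping to 22 N. Now I'll release it and retreat.

```bash
python3 -m crank '[0,0,0,0.004,0, 0,0,0,0.012,0, 0,0,0,0.03,0, 0,0,0,0.06,0, 0,0,0,0.1,0, 0,0,0,0.14,0, 0,0,0,0.15,0, 0,0,0,0.15,0]' | grep -E 'pos|ft'; python3 -m crank '[0,0,0,0,0, 0,0,0,0,0, 0,0,0,0,0, 0,0,0,0,0, 0,0,0,0,0, 0,0,0,0,0]' >/dev/null; python3 - <<'E'
from h import *
d=snap("side");b=cv2.cvtColor(d["color"],cv2.COLOR_RGB2BGR)
hsv=cv2.cvtColor(d["color"],cv2.COLOR_RGB2HSV)[150:260,200:300];M=cv2.inRange(hsv,(100,130,60),(125,255,255));p=cv2.findNonZero(M).reshape(-1,2);print(len(p),p.mean(0)+[200,150])
a=cv2.cvtColor(snap("wrist")["color"],cv2.COLOR_RGB2BGR)
C=np.zeros((400,800,3),np.uint8);C[:400,:400]=cv2.resize(b[120:320,180:380],(400,400));C[:300,400:]=cv2.resize(a,(400,300));cv2.imwrite("pics/g9.png",C)
s=get_state();print(s["clock"],s["position"],s["ft_force"])
E
```

```text
position: [0.5454, -0.0091, 0.1814]
ft_force: [1.1, 0.0, -0.4]
112 [280.11607143 211.21428571]
25.8167 [ 0.5427364  -0.00866384  0.1763517 ] [ 0.05514899  0.02900373 -0.32752768]
```

View pics/g9.png

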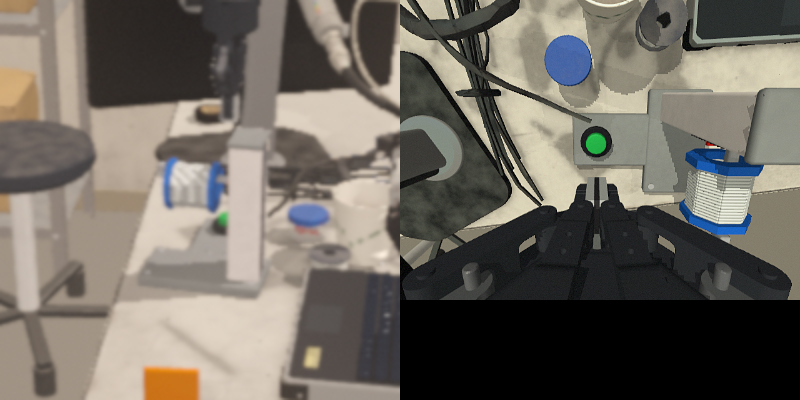

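The reel hangs level at rest (side view at the same pixels, about (280,211)). The key is up and the robot is clear, so I'm handing in.

```bash
python3 -c "
from rig import *
print(close_job())"
```

```text
the job is handed in; nothing more can be done
None
```

The job is handed in: the reel hangs at rest on the hook, the green key was pressed fully down once and has come back up, and the arm touches nothing; it took about 26 s of the 72 s.

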